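Clamp the block in the drilling jig

TASK

Clamp the wood block in the plywood jig, pushing with the fingers only: first push the swung-out strap round over the block until it meets its stop pin, then push the red cam lever all the way down so that the cam presses on the block and stays locked. Do not push the lever before the strap is over the block, do not lift the block or push it out of place, and leave the other things on the bench alone.

Things in the scene. Friction and masses are not known exactly. Their poses are not given: they have to be found in the camera images.
- jig: Fixed drilling jig: plywood base 200 x 150 x 18 mm. Origin under its centre, on the bench; x along the 200 mm, away from the robot if unturned. Strap pivot (vertical) at x = -70 mm, y = 0. Wooden fences, top 29 mm up: at x 29.5 to 43.5 mm (|y| < 60) and y -62.5 to -74.5 mm (|x| < 25). Brass stop pin 8 mm thick, top 56 mm up, at x -44, y -21 mm.
- strap (a joint): Angle of the aluminium strap on its pivot: 0 = along the jig's +x, over the block, at its stop; up to 1.6 rad swung out, anticlockwise from above. Stays where left; friction 0.15 N m (1.2 N at the end block). The strap is 34 mm wide, 47 to 59 mm above the bench, and reaches 145 mm from the pivot.
- strap_block (a point): Centre of the strap's black end block, 130 mm from the pivot: 30 mm along the strap, 34 mm across, 47 to 77 mm above the bench. x points along the strap away from the pivot, y to the side to which it swings out, z up. Push on its +y side to swing the strap over the block.
- cam_lever (a joint): Angle of the red lever: 0 = fully raised, 0.87 rad = fully down (stop). Turns on a level pin across the strap, 70 mm from the strap's pivot, 56 mm above the bench. Raised, it leans up and back towards the strap's pivot; down, it lies along the strap over the pivot. Stays where left; 0.12 N m, rising to about 0.5 N m when the cam meets the block.
- lever_pad (a point): Middle of the upper face of the red grip, 15 mm from its free end. Grip 60 x 16 x 8 mm. Lever fully down: this point is 75 mm from the pin towards the strap's pivot, 20 mm above the pin (76 mm above the bench), the face level; raised by some angle, it is turned up about the pin by that angle. Axes with the lever at 0: those of strap_block; they turn with the lever.
- cam: Dark steel eccentric at the lever's foot, 14 mm wide, turning with it; origin on the lever's pin. With the strap over the block it clears the block by about 1.5 mm or more while the lever is raised, and presses on the block's top in the lever's last few degrees.
- block_center (a point): Centre of the loose wooden block to be clamped, 55 x 110 x 22 mm (x, y, z), lying on the jig's base (top 40 mm above the bench) with its long side along the jig's y, up to 2 mm from the far fence.
- sanding_block: Brown sanding block 63 x 110 x 35 mm, loose bystander. Origin under its centre.
- screwdriver_0: Red screwdriver 27 x 209 x 32 mm, loose bystander on the left. Origin under its centre.
- offcut_0: Brown offcut 42 x 140 x 28 mm, loose bystander at the left edge. Origin under its centre.
- pliers: Red-handled pliers 59 x 189 x 13 mm, loose bystander on the left. Origin under its centre.
- tape_measure: Yellow tape measure 37 x 88 x 64 mm, loose bystander on the left. Origin under its centre.
- spring_clamp: Spring clamp with orange grips 81 x 144 x 19 mm, loose bystander on the right. Origin under its centre.

How it is judged:
By the outcome, as a careful person would: the job done as asked, in the order asked, and still so for the second after the job is handed in, with the robot touching nothing.
It also fails if it takes over 48 s, if anything falls off the work surface, if the arm or the gripper's body presses on something with over 40 N, if the wrist force passes 120 N, or if a joint passes its speed limit or range.

ROBOT

A 6-joint arm with a two-finger parallel gripper is mounted at the origin on a cart in front of the work surface, level with it; the furniture and walls round the work are solid. World frame = base frame: x ahead of the robot, y to its left, z up, the work surface at z = 0. Lengths are in m, angles in rad, forces in N, time in s.
With the tool pointing down it reaches from about 0.25 to 0.725 m from the base axis. Payload 4 kg.
Tool frame: the origin (TCP) lies on the front face of the gripper's body, between the roots of the fingers; the fingertips stand 73 mm ahead of it and the grasp point (between the pads) lies 54 mm ahead of it; z points along the fingers, y is the line along which they close (so a half turn about z gives the same grasp; the last joint's range is limited). The gripper opens to 85 mm and grips with 20 to 120 N. Pads are 22 mm wide; open, the fingers measure 114 mm over their backs; the gripper's body (76 mm by 85 mm) begins 54 mm behind the grasp point. The pads swing forward as they close: fully open they stand 13 mm farther back than shut.
Start: joints at [-1.226, 0.241, 0.005, 1.335, 0, 1.571], TCP at [0.169, -0.471, 0.304] pointing down, gripper open.
Joint ranges: [-2.72, 2.72], [-1.05, 1.87], [-1.09, 1.28], [-1.99, 2.15], [-1.42, 1.44], [-3.14, 3.14]. Speed limits (rad/s): [2.79, 2.79, 3.14, 3.14, 3.14, 3.14].

INTERFACE

Orientations are given as a unit quaternion [x, y, z, w].
In Python, from workcell import bot gives the robot as it stands. The module is installed in compiled form; this text tells all that it offers.
- The arm moves only by the tool step_arm, never from a script. Its argument "rows" is a list of rows, each a list of 2 entries, a list of its own where there are three numbers: the shift along the tool's x, y, z in mm, then the turn about the tool's z in degrees. A call has 1 to 12 rows; each row is the pose to reach, as a shift and turn from the pose commanded when the call began, along the tool's axes at that moment; what a row does not reach only later rows make up. A row lasts 1/8 s, in which the tool goes at most 62.5 mm and 10.7 degrees, less where a joint would pass 70% of its speed; a pose out of reach is approached as far as the arm can. A call with a gripper value outside its range is refused whole. "claw" is the gripper's target within -1 to 1 (shut at 1, half-way at 0, fully open at -1), set as the call begins (left out, the last holds). The fingers move at their own pace and stop on an object; the grip force is fixed at half the most. Time passes only in rows, so rows that repeat a pose let the fingers close. It gives the time, the measured TCP pose, the force, the opening and the grip force at its end, in the units of the state.
- bot.get_obs(): the state, without advancing time (a new reading comes with each control period).
- bot.camera(name): name is "scene" or "top" or "wrist"; returns (picture, depth): 420x560x3 uint8, red, green, blue; 420x560 float32, m along the optical axis (not along the pixel's ray), 0 where there is no reading.
- bot.camera_params(name): a dict with "fx", "fy", "cx", "cy" (pixels), "pose" (4x4, takes a point from camera to world coordinates). Camera axes: x right, y up, looking along -z (the intrinsics and any distortion apply to the point x, -y, -z); pixel columns grow to the right and rows downward; lengths in m; the calibration is good to about 2 mm. A picture is of the moment at which its call begins: read the wrist's pose just before it. camera_params takes no time and is no camera call; for the wrist camera it gives the pose at the moment of the call.
- bot.job_done(): hands the job in; it is judged then, once.
Trained networks look in the newest picture that a camera, given by its name, has taken for a name from the list of things; names that differ only in an ending like _2 or _b are one class to them, and where a whole thing is asked for, a point or a joint stands for the part that bears it (a point fixed in the world has none). Each returns a list of dicts, best first, with "score" (0 to 1); they miss things now and then, are a little off and sometimes report something else, mostly with a low value. They report only what shows in the picture. A call takes as long as a camera call.
- bot.trace(target, camera): "pixels" (420x560 bool, what is visible of it) and "uv" ([column, row] in pixels, amid what is visible of it).
The state is a dict: "clock": time; "joint_pos": joint angles; "joint_vel": joint speeds; "tau": joint torques, N m; "eef_pos": TCP position; "tool_rot": TCP orientation; "ft_force": force on the tool from outside, world axes, zero at the start; "ft_torque": the same for the moment, N m; "grip_width": finger opening in m; "grasp_force": force on a finger pad.
Only numpy, scipy, OpenCV 4.12 (cv2) and the standard library are available. Lean on these libraries where they do the work, as an engineer would, in place of code of your own. Each camera call takes 0.05 s, during which the arm holds its last target. There are 200 camera calls.

## Working session

There is one attempt and no reset: what is moved stays moved. The work goes in short steps, Python scripts to look and compute and a tool call to move; the robot and the scene stay as the last step left them, time stands still between calls to the robot, and variables do not carry over. Pictures are saved under pics/ and viewed, at most 10 in all, crops included, and the job is handed in when it is done.

Besides the shell and the picture viewer there is one more tool, called after "Emit:" as name([rows], argument=value, ...), one row to a line, values as JSON. step_arm: Moves the arm, as the interface text tells. Its arguments: {"type":"object","properties":{"rows":{"type":"array"},"claw":{"type":"number"}},"required":["rows"]}

```bash
mkdir -p pics; cat > h.py <<'E'
import numpy as np,cv2
from workcell import bot
def pts(cam,mask,depth):
    p=bot.camera_params(cam);v,u=np.nonzero(mask&(depth>0));d=depth[v,u]
    P=np.c_[(u-p['cx'])/p['fx']*d,-(v-p['cy'])/p['fy']*d,-d,np.ones(len(d))]
    return (P@np.array(p['pose']).T)[:,:3]
E
python3 - <<'E'
from h import *
o=bot.get_obs();print(o['clock'],o['eef_pos'],o['tool_rot'])
for c in ['top','scene']:
    im,d=bot.camera(c);cv2.imwrite(f'pics/{c}0.png',im[:,:,::-1])
    print(c,{k:np.round(v,3).tolist() for k,v in bot.camera_params(c).items()})
    for n in ['jig','strap','strap_block','cam_lever','lever_pad','block_center']:
        r=bot.trace(n,c)
        for q in r[:2]:
            P=pts(c,q['pixels'],d)
            if len(P)>3: print(n,round(q['score'],2),q['uv'],len(P),np.median(P,0).round(3),np.percentile(P,[3],axis=0).round(3),np.percentile(P,[97],axis=0).round(3))
E
```

```text
0.0 [ 0.16883205 -0.47011409  0.30298444] [ 9.85175347e-01  1.71546972e-01 -1.88316390e-04 -1.06611992e-03]
top {'fx': 428.678, 'fy': 428.678, 'cx': 279.698, 'cy': 211.187, 'pose': [[0.004, 0.996, -0.086, 0.48], [-1.0, 0.004, 0.006, -0.193], [0.006, 0.086, 0.996, 1.235], [0.0, 0.0, 0.0, 1.0]]}
jig 0.65 [318.6, 244.1] 3167 [ 0.52  -0.31   0.019] [[ 0.425 -0.391  0.013]] [[ 0.615 -0.22   0.095]]
strap 0.96 [302.9, 243.7] 727 [ 0.496 -0.26   0.061] [[ 0.442 -0.313  0.01 ]] [[ 0.556 -0.203  0.13 ]]
strap_block 0.78 [302.0, 241.5] 650 [ 0.494 -0.26   0.063] [[ 0.443 -0.31   0.018]] [[ 0.559 -0.203  0.132]]
cam_lever 0.57 [300.9, 244.0] 672 [ 0.494 -0.261  0.062] [[ 0.443 -0.31   0.017]] [[ 0.556 -0.204  0.131]]
lever_pad 0.41 [306.2, 247.0] 120 [ 0.486 -0.269  0.111] [[ 0.468 -0.286  0.058]] [[ 0.505 -0.252  0.135]]
block_center 0.98 [320.9, 234.1] 717 [ 0.522 -0.31   0.039] [[ 0.489 -0.356  0.033]] [[ 0.55  -0.259  0.044]]
scene {'fx': 484.06, 'fy': 484.06, 'cx': 284.697, 'cy': 209.527, 'pose': [[0.797, 0.299, -0.525, -0.221], [-0.604, 0.374, -0.704, -1.284], [-0.014, 0.878, 0.479, 0.843
[... 265 characters left out ...]
8  0.186 0.026] [[ 0.147 -0.409  0.005]] [[0.41  0.218 0.346]]
strap_block 0.59 [269.8, 238.5] 466 [ 0.492 -0.264  0.06 ] [[ 0.437 -0.316  0.   ]] [[ 0.573 -0.147  0.126]]
cam_lever 0.72 [231.3, 213.8] 7 [0.537 0.05  0.004] [[0.531 0.046 0.001]] [[0.541 0.053 0.008]]
cam_lever 0.66 [272.5, 235.5] 95 [ 0.493 -0.261  0.079] [[ 0.468 -0.286 -0.   ]] [[ 0.573 -0.136  0.129]]
lever_pad 0.42 [272.4, 234.5] 104 [ 0.493 -0.262  0.075] [[ 0.469 -0.285  0.   ]] [[ 0.572 -0.139  0.129]]
block_center 0.65 [287.9, 255.0] 432 [ 0.515 -0.323  0.038] [[ 0.485 -0.36   0.022]] [[ 0.547 -0.265  0.042]]
block_center 0.38 [272.3, 239.4] 439 [ 0.492 -0.263  0.06 ] [[ 0.438 -0.315  0.001]] [[ 0.576 -0.163  0.127]]
```

View pics/top0.png

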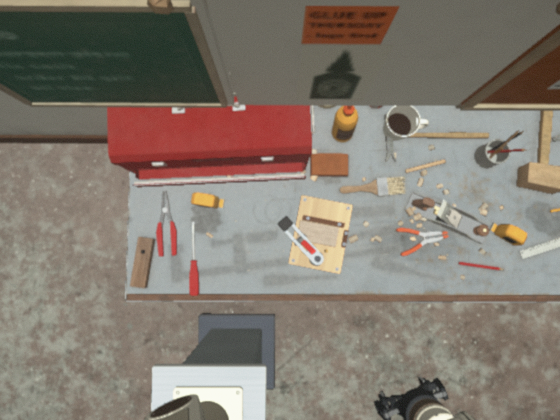

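View pics/scene0.png

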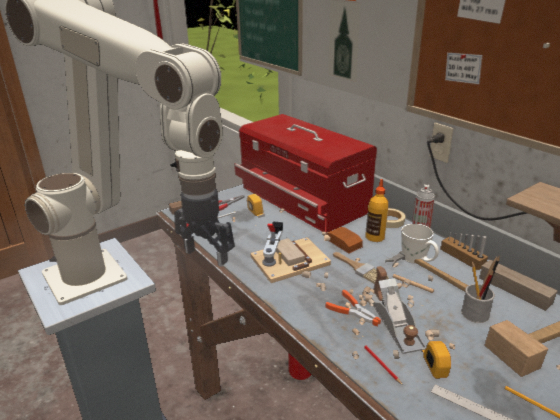

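The top view shows the jig at about (320,235), turned slightly clockwise. The strap runs from its pivot at (318,258) to the black end block at (287,224), with the red lever on top. The toolbox front is at row ~180, near the end block. Next I'll fit the jig pose.

```bash
python3 - <<'E'
from h import *
im,d=bot.camera('top')
M=np.ones(d.shape,bool)
A=pts('top',M,d);v,u=np.nonzero(M&(d>0));C=im[v,u].astype(int)
# base: in jig region, z 12..25mm
R=(A[:,0]>.38)&(A[:,0]<.66)&(A[:,1]>-.45)&(A[:,1]<-.16)
s=R&(A[:,2]>.011)&(A[:,2]<.026)
r=bot.trace('jig','top')[0]['pixels'][v,u]
for nm,S in [('mask',r),('maskz',r&s)]:
    P=A[S][:,:2].astype(np.float32)
    print(nm,cv2.minAreaRect(P*1000))
b=bot.trace('block_center','top')[0]['pixels'][v,u]&(A[:,2]>.036)&(A[:,2]<.045);print('block',cv2.minAreaRect((A[b][:,:2]*1000).astype(np.float32)))
# end block: dark pixels high
k=R&(C.max(1)<75)&(A[:,2]>.06);P=A[k];print('black',len(P),P.mean(0),cv2.minAreaRect((P[:,:2]*1000).astype(np.float32)))
k=R&(C[:,0]>C[:,1]*1.8)&(C[:,0]>110)&(A[:,2]>.06);P=A[k];print('red',len(P),P.mean(0),P[P[:,2].argmax()],P[P[:,2].argmin()])
k=R&(A[:,2]>.05)&(A[:,2]<.068)&(C.min(1)>140);P=A[k];print('strap',len(P),P.mean(0),cv2.minAreaRect((P[:,:2]*1000).astype(np.float32)))
# toolbox front / left-side obstacles
T=(A[:,1]>-.33)&(A[:,1]<.1)&(A[:,0]>.5)&(A[:,0]<.75)
for z in (.03,.08,.12,.16,.2):
    q=A[T&(A[:,2]>z)&((A[:,0]>.58))];print(z,len(q),q[:,0].min(),q[:,1].min(),q[:,2].max())
c=cv2.resize(im[185:285,260:375],None,fx=6,fy=6,interpolation=cv2.INTER_CUBIC);cv2.imwrite('pics/c.png',c[:,:,::-1])
E
```

```text
mask ((525.9848022460938, -295.67083740234375), (200.1764373779297, 204.43408203125), 77.44635772705078)
maskz ((520.185302734375, -315.3256530761719), (150.36392211914062, 199.78329467773438), 79.07014465332031)
block ((521.0248413085938, -305.27813720703125), (106.3553466796875, 53.51209259033203), 78.9303207397461)
black 0 [nan nan nan] ((0.0, 0.0), (0.0, 0.0), 0.0)
red 77 [ 0.48390896 -0.27248537  0.11714983] [ 0.46786709 -0.28192578  0.1396374 ] [ 0.49369535 -0.25651581  0.09347258]
strap 344 [ 0.48458528 -0.27002629  0.05929291] ((490.0035705566406, -268.1397705078125), (134.3206787109375, 36.99261474609375), 42.45674133300781)
0.03 42669 0.5929380486848831 -0.3299887485379077 0.8462220572053425
0.08 41360 0.6469683895569159 -0.3299887485379077 0.8462220572053425
0.12 40482 0.648301978574972 -0.3299887485379077 0.8462220572053425
0.16 39654 0.674663439792883 -0.3299887485379077 0.8462220572053425
0.2 39244 0.674663439792883 -0.3299887485379077 0.8462220572053425<stdin>:14: RuntimeWarning: Mean of empty slice.
  ret = um.true_divide(
```

View pics/c.png

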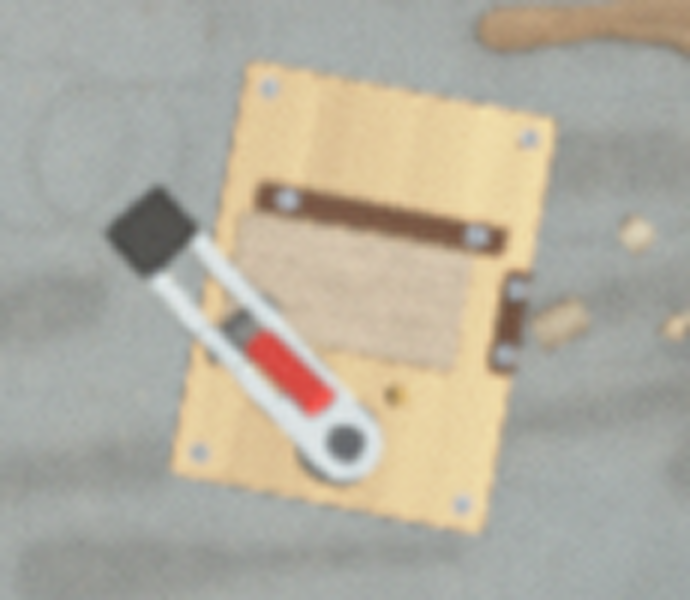

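The crop confirms the fit: jig centre is about (0.520, -0.315), yaw is -10.9°, and the strap is about 53° out. The lever leans back to the pivot, and the stop pin is beside the strap at crop (395,395). Next I'll plan the approach and the push arc.

```bash
cat >> h.py <<'E'
from scipy.spatial.transform import Rotation as R_
YAW=np.radians(-10.9);J=np.array([.520,-.315]);ex=np.array([np.cos(YAW),np.sin(YAW)]);PIV=J-.07*ex
def e(th): a=YAW+th; return np.array([np.cos(a),np.sin(a)])
def nrm(th): v=e(th); return np.array([-v[1],v[0]])
def strap_now():
    im,d=bot.camera('top');M=d>0;A=pts('top',M,d);v,u=np.nonzero(M);C=im[v,u].astype(int)
    k=(np.linalg.norm(A[:,:2]-PIV,axis=1)<.16)&(A[:,2]>.05)&(A[:,2]<.068)&(C.min(1)>140)
    return cv2.minAreaRect((A[k][:,:2]*1000).astype(np.float32))
def rows(goals):
    """goals: list of (xy, tip z, yaw of tool x in rad)"""
    o=bot.get_obs();Rt=R_.from_quat(o['tool_rot']).as_matrix();p=np.array(o['eef_pos']);y0=np.arctan2(Rt[1,0],Rt[0,0])
    print('tcp',p.round(4),'yaw',np.degrees(y0).round(1),'t',o['clock'],'F',np.round(o['ft_force'],1))
    for xy,z,y in goals:
        s=Rt.T@(np.array([*xy,z+.073])-p)*1000
        print('[%s],%.1f'%(','.join('%.1f'%k for k in s),-np.degrees(y-y0)))
E
python3 - <<'E'
from h import *
th=np.radians(53.4)
a=PIV+.124*e(th)+.062*nrm(th)
print(PIV,a)
rows([(a,.2,YAW+th),(a,.052,YAW+th)])
E
```

```text
[ 0.45126289 -0.30176332] [ 0.50079869 -0.17227894]
tcp [ 0.169  -0.4706  0.3039] yaw 19.8 t 0.85 F [0.1 0.9 0.5]
[413.1,-168.6,30.9],-22.7
[413.1,-168.6,178.9],-22.7
```

Emit:
step_arm([
  [[52, -21, 0], -4],
  [[104, -42, 0], -8],
  [[156, -63, 0], -12],
  [[208, -84, 5], -16],
  [[260, -105, 10], -20],
  [[312, -126, 15], -22.7],
  [[364, -147, 25], -22.7],
  [[413, -168.6, 31], -22.7],
  [[413, -168.6, 31], -22.7],
  [[413, -168.6, 80], -22.7],
  [[413, -168.6, 130], -22.7],
  [[413, -168.6, 130], -22.7],
], claw=1)

```text
clock: 2.35
eef_pos: [0.4972, -0.172, 0.1705]
tool_rot: [0.932, 0.362, -0.004, -0.003]
ft_force: [-0.4, -0.3, 0.2]
grip_width: 0.0
grasp_force: 0.0
```

```bash
python3 - <<'E'
from h import *
th=np.radians(53.4)
rows([(PIV+.124*e(th)+.062*nrm(th),.052,YAW+th)]+[(PIV+.124*e(t)+.0315*nrm(t),.052,YAW+t) for t in np.radians([53.4,47,41,35,29,23,17,12,8,5,2,0])])
im,d=bot.camera('wrist');cv2.imwrite('pics/w.png',im[:,:,::-1])
print(bot.get_obs()['grip_width'])
E
```

```text
tcp [ 0.4972 -0.172   0.1705] yaw 42.4 t 2.35 F [-0.4 -0.3  0.2]
[2.7,3.0,45.5],-0.1
[2.7,33.5,45.2],-0.1
[5.5,47.6,45.1],6.3
[6.7,60.9,44.9],12.3
[6.4,74.3,44.8],18.3
[4.8,87.6,44.7],24.3
[1.8,100.6,44.6],30.3
[-2.6,113.3,44.6],36.3
[-7.3,123.4,44.5],41.3
[-11.6,131.2,44.5],45.3
[-15.2,136.9,44.4],48.3
[-19.1,142.3,44.4],51.3
[-21.8,145.9,44.4],53.3
6.525575395589e-05
```

View pics/w.png

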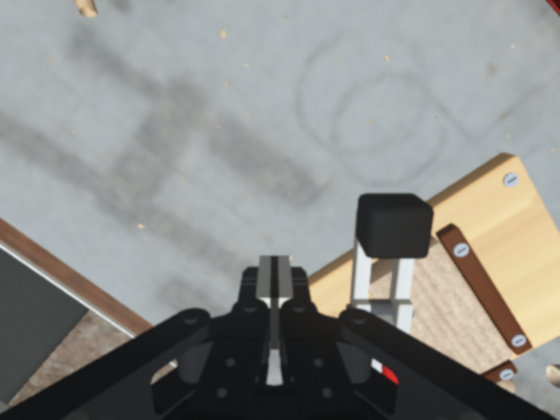

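The wrist view shows the strap running parallel to tool x. The black end block is at (395,225) and the closed fingertips are at (275,265), beside the block and free of it. I'll descend and push most of the arc, then check.

Emit:
step_arm([
  [[3, 3, 23], 0],
  [[3, 3, 45], 0],
  [[3, 15, 45], 0],
  [[3, 25, 45], 0],
  [[3, 33, 45], 0],
  [[5, 47, 45], 6],
  [[6.5, 61, 45], 12],
  [[6.5, 74, 45], 18],
  [[5, 87.5, 45], 24],
  [[2, 100.5, 44.5], 30],
  [[-2.5, 113, 44.5], 36],
  [[-2.5, 113, 44.5], 36],
])

```text
clock: 3.9
eef_pos: [0.5758, -0.2585, 0.13]
tool_rot: [0.998, 0.056, 0.001, 0.0]
ft_force: [-0.2, -0.2, -0.3]
grip_width: 0.0004
grasp_force: 0.0
```

```bash
python3 - <<'E'
from h import *
print(strap_now())
rows([(PIV+.124*e(t)+.0315*nrm(t),.052,YAW+t) for t in np.radians([17,12,8,5,2,0,-2,-4,-6])])
im,d=bot.camera('wrist');cv2.imwrite('pics/w2.png',im[:,:,::-1])
E
```

```text
((452.91668701171875, -315.6894226074219), (6.982715129852295, 33.12297821044922), 78.58045959472656)
tcp [ 0.5756 -0.258   0.1299] yaw 6.5 t 3.95 F [ 0.1  0.3 -0.1]
[-4.3,-1.3,4.9],0.4
[-2.1,9.7,4.9],5.4
[-1.0,18.6,4.9],9.4
[-0.6,25.2,4.9],12.4
[-0.6,31.9,5.0],15.4
[-0.8,36.4,5.0],17.4
[-1.1,40.9,5.0],19.4
[-1.6,45.3,5.0],21.4
[-2.2,49.7,5.0],23.4
```

View pics/w2.png

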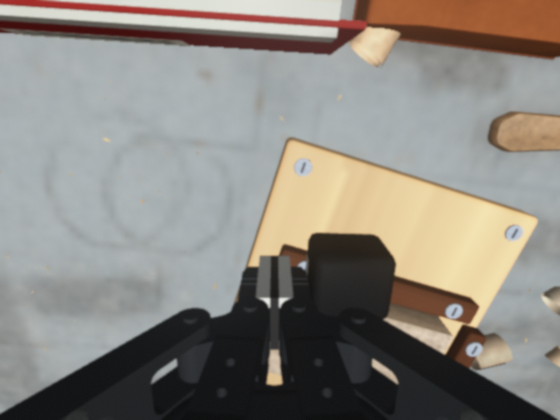

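The block at (350,275) has been carried along over the fence and the fingers at (275,280) are against its side. I'll continue slowly to the stop.

Emit:
step_arm([
  [[-4, 9, 2], 5],
  [[-3, 18, 3], 9],
  [[-2, 25, 3], 12],
  [[-2, 31, 3], 15],
  [[-2, 36, 3], 17],
  [[-2, 36, 3], 17],
])

```text
clock: 4.75
eef_pos: [0.5772, -0.2932, 0.1266]
tool_rot: [0.996, -0.091, 0.0, -0.0]
ft_force: [-0.1, 0.9, 0.0]
grip_width: 0.0002
grasp_force: 0.5
```

```bash
python3 - <<'E'
from h import *
rows([(PIV+.124*e(t)+.0315*nrm(t),.052,YAW+t) for t in np.radians([0,-2,-4,-6])])
r=bot.camera('scene');im=r[0]
c=cv2.resize(im[190:290,220:350],None,fx=6,fy=6,interpolation=cv2.INTER_CUBIC);cv2.imwrite('pics/s2.png',c[:,:,::-1])
E
```

```text
tcp [ 0.5772 -0.2932  0.1266] yaw -10.5 t 4.75 F [-0.1  0.9  0. ]
[1.9,0.8,1.6],0.4
[2.9,5.1,1.6],2.4
[3.8,9.5,1.6],4.4
[4.5,13.9,1.6],6.4
```

View pics/s2.png

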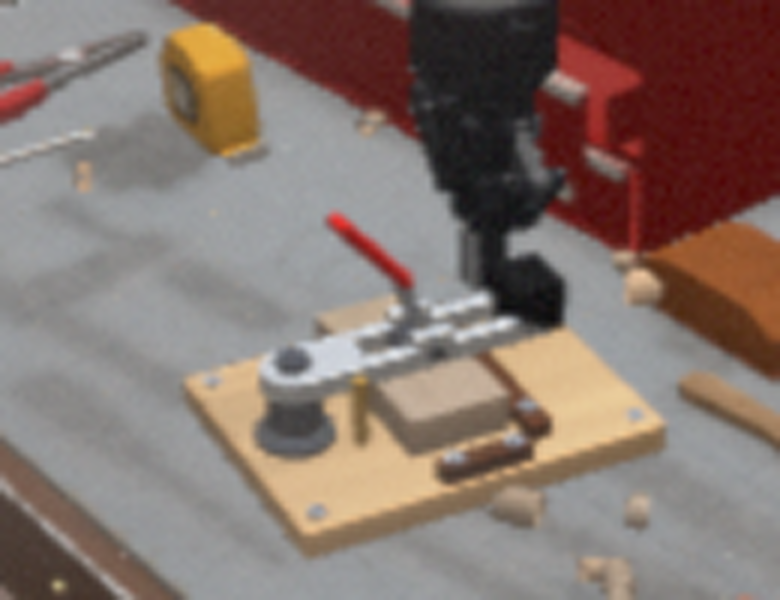

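The strap is nearly at the brass pin (360,400), with a small gap left. The push force of 0.9 N is only strap friction. I'll nudge on.

Emit:
step_arm([
  [[0, 2, 0], 1],
  [[0, 4, 0], 2],
  [[0, 6, 0], 3],
  [[0, 6, 0], 3],
])

```text
clock: 5.3
eef_pos: [0.5776, -0.2942, 0.1267]
tool_rot: [0.993, -0.116, 0.001, -0.005]
ft_force: [3.0, 14.8, 3.3]
grip_width: -0.0002
grasp_force: 7.5
```

Emit:
step_arm([
  [[0, 1, 0], 0],
  [[0, 2, 0], 0],
  [[0, 2, 0], 0],
])

```text
clock: 5.68
eef_pos: [0.5775, -0.2945, 0.1267]
tool_rot: [0.993, -0.115, 0.001, -0.007]
ft_force: [3.2, 18.2, 4.3]
grip_width: 0.0001
grasp_force: 9.6
```

Force now builds with no motion, so the strap is on its stop. Backing off sideways, then up.

Emit:
step_arm([
  [[0, -10, 0], 0],
  [[0, -20, 0], 0],
  [[0, -35, 0], -3],
  [[0, -35, -40], -3],
  [[0, -35, -90], -3],
  [[0, -35, -110], -3],
  [[0, -35, -110], -3],
])

```text
clock: 6.55
eef_pos: [0.5849, -0.2675, 0.2388]
tool_rot: [0.996, -0.091, 0.002, 0.001]
ft_force: [0.0, -0.8, 0.2]
grip_width: -0.0
grasp_force: 0.0
```

```bash
python3 - <<'E'
from h import *
im,d=bot.camera('top');M=d>0;A=pts('top',M,d);v,u=np.nonzero(M);C=im[v,u].astype(int)
D=A[:,:2]-PIV;r=D@e(0);n=D@nrm(0)
k=(r>0)&(r<.1)&(abs(n)<.05)&(C[:,0]>C[:,1]*1.8)&(C[:,0]>110)&(A[:,2]>.06)
print('red r',np.percentile(r[k],[3,50,97]),'n',np.percentile(n[k],[3,50,97]),'z',np.percentile(A[k][:,2],[3,50,97]))
k=(r>.05)&(r<.16)&(abs(n)<.05)&(A[:,2]>.05)
print('strap n',np.percentile(n[k],[3,50,97]),'r',np.percentile(r[k],[3,97]),k.sum())
w=.011
def pad(ph): a=np.arctan2(20,75)+ph; q=np.hypot(75,20)/1000; return .07-q*np.cos(a),.056+q*np.sin(a)
g=[(PIV+.075*e(0),.21,YAW),(PIV+.075*e(0),.135,YAW)]
for ph in [.95,.87,.77,.67,.57,.47,.37,.27,.17,.10,.05,0,-.05]:
    a,z=pad(ph);g.append((PIV+(a+w)*e(0),z,YAW))
rows(g)
E
```

```text
Traceback (most recent call last):
IndexError: index -1 is out of bounds for axis 0 with size 0
```

The arm hides the jig from the top camera, so I'll use the scene and wrist cameras.

```bash
cat > l.py <<'E'
from h import *
for cam in ('scene','wrist'):
    im,d=bot.camera(cam);M=d>0;A=pts(cam,M,d);v,u=np.nonzero(M);C=im[v,u].astype(int)
    D=A[:,:2]-PIV;r=D@e(0);n=D@nrm(0)
    for nm,k in [('red',(r>-.03)&(r<.1)&(abs(n)<.05)&(C[:,0]>C[:,1]*1.8)&(C[:,0]>100)&(A[:,2]>.06)&(A[:,2]<.15)),
                 ('strap',(r>.09)&(r<.16)&(abs(n)<.05)&(A[:,2]>.045)&(A[:,2]<.085)),
                 ('block',(r>.05)&(r<.15)&(abs(n)<.07)&(A[:,2]>.035)&(A[:,2]<.044))]:
        if k.sum(): print(cam,nm,k.sum(),*[np.percentile(q[k],[3,50,97]).round(4) for q in (r,n,A[:,2])])
w=.011
def pad(ph): a=np.arctan2(20,75)+ph; q=np.hypot(75,20)/1000; return .07-q*np.cos(a),.056+q*np.sin(a)
g=[(PIV+.075*e(0),.21,YAW),(PIV+.075*e(0),.135,YAW)]
for ph in [.95,.87,.77,.67,.57,.47,.37,.27,.17,.10,.05,0,-.05]:
    a,z=pad(ph);g.append((PIV+(a+w)*e(0),z,YAW))
rows(g)
E
python3 l.py
```

```text
scene red 41 [0.0235 0.0386 0.0584] [-0.0116 -0.0054  0.0019] [0.0933 0.1201 0.1352]
scene strap 212 [0.0921 0.1162 0.1405] [-0.018  -0.0102  0.0154] [0.0483 0.0606 0.0774]
scene block 161 [0.0512 0.0699 0.0939] [-0.0458 -0.0205  0.0627] [0.0363 0.0391 0.0422]
wrist red 222 [0.0374 0.062  0.0645] [-0.0048  0.0021  0.0093] [0.0922 0.0954 0.1239]
wrist strap 3119 [0.0929 0.1288 0.1452] [-0.0134  0.0043  0.0187] [0.0525 0.0754 0.0775]
wrist block 4093 [0.0532 0.0807 0.0967] [-0.0408  0.0214  0.0629] [0.0378 0.0397 0.0409]
tcp [ 0.5831 -0.2668  0.2346] yaw -10.5 t 6.7 F [-1.2  0.  -0.7]
[-48.4,58.9,-48.3],0.4
[-48.2,59.0,26.7],0.4
[-69.5,58.8,33.1],0.4
[-75.2,58.8,35.5],0.4
[-82.0,58.8,39.2],0.4
[-88.5,58.7,43.5],0.4
[-94.4,58.7,48.5],0.4
[-99.9,58.6,54.0],0.4
[-104.7,58.6,60.1],0.4
[-109.0,58.6,66.6],0.4
[-112.5,58.6,73.5],0.4
[-114.6,58.6,78.5],0.4
[-115.9,58.6,82.1],0.4
[-117.0,58.5,85.9],0.4
[-117.9,58.5,89.7],0.4
```

Strap and lever match the model within a few mm: the strap is over the block and the lever is raised. Now to move in front of the lever and start pushing.

Emit:
step_arm([
  [[-16, 20, 0], 0],
  [[-32, 40, 0], 0],
  [[-48, 59, 0], 0],
  [[-48, 59, 14], 0],
  [[-48, 59, 27], 0],
  [[-58, 59, 30], 0],
  [[-69, 59, 33], 0],
  [[-75, 59, 35.5], 0],
  [[-82, 59, 39], 0],
  [[-88, 59, 43.5], 0],
  [[-88, 59, 43.5], 0],
])

```text
clock: 8.07
eef_pos: [0.4859, -0.309, 0.1928]
tool_rot: [0.996, -0.092, -0.0, 0.0]
ft_force: [-1.1, 0.5, -0.3]
grip_width: 0.0002
grasp_force: 0.0
```

```bash
python3 l.py
```

```text
scene red 47 [0.012  0.0323 0.0525] [-0.0091 -0.0047  0.004 ] [0.0915 0.1111 0.1273]
scene strap 212 [0.0921 0.1166 0.141 ] [-0.0177 -0.0095  0.0155] [0.0481 0.0612 0.0775]
scene block 160 [0.0515 0.0694 0.094 ] [-0.0443 -0.0223  0.0625] [0.0362 0.0388 0.0417]
wrist red 1505 [0.0393 0.0486 0.059 ] [-0.0051  0.0019  0.0088] [0.0925 0.1018 0.1116]
wrist strap 5713 [0.0931 0.1258 0.1443] [-0.0144  0.0018  0.0174] [0.0582 0.0766 0.0784]
wrist block 8951 [0.0517 0.0776 0.0967] [-0.0408  0.0264  0.0638] [0.039  0.0404 0.0416]
tcp [ 0.4864 -0.3091  0.1928] yaw -10.6 t 8.175 F [-0.9  0.2  0.3]
[39.1,-0.3,-90.2],0.3
[39.1,-0.3,-15.2],0.3
[17.8,-0.4,-8.8],0.3
[12.0,-0.5,-6.4],0.3
[5.2,-0.5,-2.8],0.3
[-1.2,-0.6,1.6],0.3
[-7.2,-0.6,6.5],0.3
[-12.7,-0.6,12.0],0.3
[-17.6,-0.7,18.0],0.3
[-21.8,-0.7,24.5],0.3
[-25.4,-0.7,31.4],0.3
[-27.5,-0.7,36.4],0.3
[-28.8,-0.7,40.1],0.3
[-29.9,-0.7,43.8],0.3
[-30.8,-0.7,47.6],0.3
```

The lever follows (its end dropped from 135 to 127 mm) and the strap hasn't moved. I'll continue the arc.

Emit:
step_arm([
  [[-7, -1, 6.5], 0],
  [[-12.5, -1, 12], 0],
  [[-17.5, -1, 18], 0],
  [[-22, -1, 24.5], 0],
  [[-25.5, -1, 31.5], 0],
  [[-27.5, -1, 36.5], 0],
  [[-29, -1, 40], 0],
  [[-29, -1, 40], 0],
])

```text
clock: 9.18
eef_pos: [0.4577, -0.3028, 0.1527]
tool_rot: [0.996, -0.092, -0.0, 0.0]
ft_force: [-1.2, -1.4, 2.2]
grip_width: 0.0
grasp_force: 1.6
```

Emit:
step_arm([
  [[-1, 0, 2], 0],
  [[-1, 0, 4], 0],
  [[-1, 0, 4], 0],
])

```text
clock: 9.55
eef_pos: [0.4565, -0.3026, 0.1489]
tool_rot: [0.996, -0.092, -0.001, 0.0]
ft_force: [-3.0, -1.3, 4.5]
grip_width: -0.0003
grasp_force: 2.7
```

```bash
python3 l.py | grep -v '^\['
```

```text
scene red 60 [-0.0192  0.0062  0.035 ] [-0.0085 -0.0032  0.0062] [0.0691 0.0739 0.0771]
scene strap 211 [0.0931 0.1167 0.1404] [-0.0186 -0.0105  0.0159] [0.0478 0.0604 0.0782]
scene block 159 [0.0511 0.0721 0.0939] [-0.0452 -0.0228  0.0649] [0.0356 0.0386 0.0417]
wrist red 1958 [0.0144 0.0276 0.0398] [-0.0053  0.002   0.0089] [0.0741 0.0762 0.0777]
wrist strap 4204 [0.0912 0.109  0.1167] [-0.0146  0.0018  0.0177] [0.0538 0.0595 0.0753]
wrist block 14983 [0.0517 0.0777 0.0961] [-0.0408  0.0274  0.0638] [0.0391 0.0404 0.0416]
tcp [ 0.4565 -0.3026  0.1489] yaw -10.6 t 9.65 F [-2.7 -0.4  4.8]
```

The lever is almost level. I'll press on until the force shows the hard stop.

Emit:
step_arm([
  [[0, 0, 2], 0],
  [[0, 0, 4], 0],
  [[0, 0, 4], 0],
])

```text
clock: 10.02
eef_pos: [0.4563, -0.3026, 0.1484]
tool_rot: [0.996, -0.092, 0.0, 0.001]
ft_force: [-9.8, 3.6, 26.6]
grip_width: 0.0002
grasp_force: 12.9
```

Emit:
step_arm([
  [[0, 0, 2], 0],
  [[0, 0, 4], 0],
  [[0, 0, 4], 0],
])

```text
clock: 10.4
eef_pos: [0.4562, -0.3026, 0.1479]
tool_rot: [0.996, -0.092, 0.001, 0.001]
ft_force: [-17.4, 6.9, 46.5]
grip_width: 0.0001
grasp_force: 23.2
```

Hard stop: 46 N with 0.5 mm of motion. I'll retreat and check.

Emit:
step_arm([
  [[2, 0, -6], 0],
  [[2, 0, -20], 0],
  [[2, 0, -60], 0],
  [[0, 0, -110], 0],
  [[-40, 0, -150], 0],
  [[-90, 30, -150], 0],
  [[-140, 60, -150], 0],
  [[-190, 90, -150], 0],
  [[-190, 90, -150], 0],
  [[-190, 90, -150], 0],
])

```text
clock: 11.65
eef_pos: [0.2542, -0.3564, 0.2907]
tool_rot: [0.996, -0.092, 0.0, -0.0]
ft_force: [-0.1, -0.4, 1.1]
grip_width: 0.0003
grasp_force: 0.0
```

```bash
sed -i "s/('scene','wrist')/('scene','top')/" l.py; python3 l.py | grep -v '^\['; python3 - <<'E'
from h import *
a=bot.camera('scene')[0][190:290,220:350];b=bot.camera('top')[0][185:285,245:375]
c=cv2.resize(np.vstack([a,b]),None,fx=3,fy=3,interpolation=cv2.INTER_CUBIC);cv2.imwrite('pics/f.png',c[:,:,::-1])
E
```

```text
scene red 78 [-0.0192  0.0068  0.0343] [-0.0097 -0.002   0.0081] [0.0707 0.0747 0.0769]
scene strap 211 [0.0928 0.117  0.1409] [-0.0179 -0.0096  0.016 ] [0.0467 0.0607 0.0777]
scene block 153 [0.0514 0.0723 0.0946] [-0.0452 -0.0228  0.0656] [0.0355 0.039  0.0419]
top red 105 [-0.0149  0.0102  0.0376] [-0.0065  0.0001  0.0062] [0.0723 0.0759 0.0806]
top strap 214 [0.0921 0.1223 0.143 ] [-0.0161  0.0008  0.0167] [0.054  0.0735 0.0802]
top block 450 [0.0516 0.0761 0.0956] [-0.0427  0.0255  0.062 ] [0.0358 0.0395 0.0433]
tcp [ 0.255  -0.356   0.2907] yaw -10.4 t 11.75 F [0.4 0.8 0.2]
```

View pics/f.png

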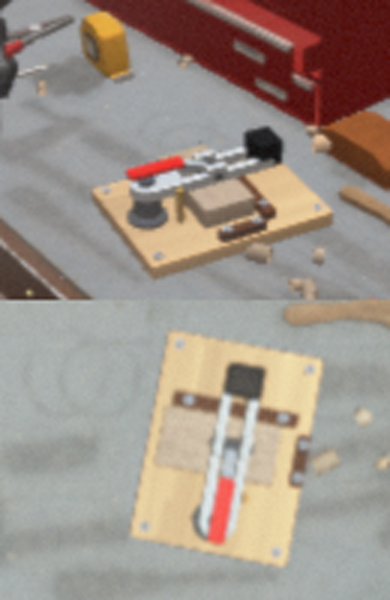

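The picture shows the strap lying along the jig's x over the block and against the pin. The red lever is flat over the pivot at about 76 mm, as specified, the block is in place and the arm is clear. Handing in.

```bash
python3 -c "
from workcell import bot
print(bot.job_done())"
```

```text
the job is handed in; nothing more can be done
None
```

The block is clamped: the strap sits over it at its stop pin, the red lever is fully down and stayed down after the arm moved clear, and the job was handed in at about 12 s (the hand-in returned no verdict).

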